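# Press the cork into a terrarium jar

### The job

Finish closing the jar that stands on the shuttle of the little screw press: push the shuttle all the way in under the press, then turn the red knob clockwise until the cork is jammed tight in the jar's neck and the screw comes up solid, without forcing it further, which would crack the jar. Let your hand go down and up with the knob as it turns, for it is only a push fit on the screw and must not be pulled off. Then unscrew the press until its pad stands well clear of the cork, more than 5 mm, and let go, leaving the jar there and everything else on the bench alone.

Things in the scene. Friction and masses are not known exactly. Their poses are not given: they have to be found in the camera images.
- shuttle_handle (a point): centre of the upright black grip (28 mm across, 34 mm high) at the front end of the aluminium shuttle; this point is 17 mm below the grip's top and 39 mm above the shuttle plate. The grip stands 130 mm from the jar's axis. Axes as press
- shuttle (a joint): how far the shuttle is pushed in, m: 0 fully out, 0.090 against its end stop, with the jar under the press. It slides along the +y axis of press and rubs with about 2 N
- stem_top (a point): top of the brass stem of the screw, inside the knob, 12 mm above knob_grip while the knob is fully on. The knob is a push fit: a pull upwards of about 10 N draws it up off the stem, as when the hand does not go down with the turning screw; pushed down it rests on a shoulder
- press: dark green cast C-frame screw press fixed to the bench, base 150 x 300 x 20 mm. Origin on the bench directly below the screw's axis, z up; its throat opens to its -y side, where the shuttle comes out; its column stands on the +y side
- press_head (a point): centre of the top of the nut boss (54 mm across), on the screw's axis, 204 mm above the bench; the press's head around it is 200 mm high; a thin brass collar round the screw reaches 208 mm
- knob_grip (a point): centre of the red fluted knob (44 mm across, 32 mm high, vertical axis) on top of the screw, 253 to 256 mm above the bench at the start. Turned clockwise seen from above, knob and screw go down together, 30 mm a turn (4.77 mm per rad), and up anticlockwise; the hand must follow. From the start it can go at least 20 mm down, 5 mm up. It stays where it is left; turning it free takes about 0.05 N m
- ram: the screw's flat round pad (black, 44 mm across), going up and down with the knob, not turning; origin at the centre of its underside, the pressing face, 130 mm below knob_grip, z up. When the cork jams tight the screw comes up solid: 0.4 to 0.5 N m on the knob (about 100 N under the pad) seats it firmly; 150 N under the pad (about 0.7 N m) cracks the jar. A push down on the knob adds straight to this press force
- jar: the clear glass jar (60 mm across, 72 mm high without cork) in the shuttle's shallow wooden nest; origin at the centre of its underside, z up
- jar_rim (a point): centre of the jar's rim, 72 mm above the jar's underside
- cork_top (a point): centre of the flat top of the jar's tapered cork (43 mm across the top, 33 mm at the foot, 26 mm high). It starts 13 to 20 mm above the rim. Pushing it in takes 40 to 50 N (0.12 to 0.25 N m on the knob, less held still than turning) for 5 to 8 mm, then it jams tight and goes no further, each cork at its own depth, with its top 8 to 12 mm above the rim. It stays where it is pushed
- jar_done_a: bystander: a finished closed jar like the one in the press (60 mm across, 82 mm high), purple plant; origin at the centre of its underside
- jar_done_b: bystander: a finished closed jar, 60 mm across, 82 mm high, green moss; origin at the centre of its underside
- cork_tray: bystander: open wooden tray of spare corks, 120 x 170 x 35 mm; origin at the centre of its underside
- spray: bystander: metal spray bottle with black trigger head, 52 mm across, 177 mm high; origin at the centre of its underside
- pot_black: bystander: black plant pot, 94 mm across, 75 mm high; origin at the centre of its underside
- gift_box: bystander: cardboard gift box, 85 x 85 x 60 mm; origin at the centre of its underside
- dibber: bystander: wooden dibber lying flat, 147 mm long, its tip at the origin and its length along its x axis
There are look-alikes about, which are no part of the job. Leave any blue or yellow look-alike of the jar alone.

How it is judged:
By the outcome, as a careful person would: the job done as asked, in the order asked, and still so for the second after the job is handed in, with the robot touching nothing.
It also fails if it takes over 69 s, if anything falls off the work surface, if the arm or the gripper's body presses on something with over 40 N, if the wrist force passes 120 N, or if a joint passes its speed limit or range.

### The arm

A 7-joint arm with a two-finger parallel gripper is mounted at the origin on the work surface. World frame = base frame: x ahead of the robot, y to its left, z up, the work surface at z = 0. Lengths are in m, angles in degrees, forces in N, time in s.
With the tool pointing down it reaches from about 0.4 to 0.85 m from the base axis. Payload 4.5 kg.
Tool frame: the origin (TCP) lies at the very end of the fingers, on their centre line; the grasp point (between the pads) lies 19 mm behind it; z points along the fingers, y is the line along which they close (so a half turn about z gives the same grasp; the last joint's range is limited). The gripper opens to 88 mm and grips with 3 to 60 N. Pads are 18 mm wide; open, the fingers measure 123 mm over their backs; the gripper's body (75 mm by 187 mm) begins 45 mm behind the grasp point.
Start: joints at [71.15, 39.483, -11.15, 89.685, 9.013, 51.709, -12.324], TCP at [0.222, -0.584, 0.239] pointing down, gripper open.
Joint ranges: [-172.22, 172.22], [-26.19, 119.32], [-84.43, 86.54], [7.71, 146.69], [-57.33, 237.33], [2.42, 119.75], [-152.13, 152.13]. Speed limits (degrees/s): [147.25, 147.25, 180, 180, 180, 180, 180].

### API

Orientations are given as [roll, pitch, yaw] about the fixed x, y, z axes, in that order (R = Rz(yaw) Ry(pitch) Rx(roll)).
In Python, from plant import ctrl gives the robot as it stands.
- The arm moves only by the tool apply_moves, never from a script. Its argument "commands" is a list of rows, each a list of 3 entries, a list of its own where there are three numbers: the closure, from 0 (fully open) to 1 (shut), then the shift along the tool's x, y, z in mm, then the turn, a rotation vector about the tool's x, y, z in rad. A call has 1 to 20 rows; each row shifts and turns the commanded pose from where the row before left it, along the tool's axes as they then stand; what a row does not reach is not made up. A row lasts 1/12 s, in which the tool goes at most 41.7 mm and 7.16 degrees, less where a joint would pass 70% of its speed; a pose out of reach is approached as far as the arm can. A call with a gripper value outside its range is refused whole. The fingers move at their own pace and stop on an object; "force" is the grip in N (left out, the last holds). Time passes only in rows, so rows that do not move let the fingers close. It gives the time, the measured TCP pose, the force, the opening and the grip force at its end, in the units of the state.
- ctrl.read_state(): the state, without advancing time (a new reading comes with each control period).
- ctrl.get_image(name): name is "side" or "top"; returns the picture (400x640x3 uint8, blue, green, red); there is no depth.
- ctrl.calibration(name): a dict with "fx", "fy", "cx", "cy" (pixels), "k1" (the pictures are not rectified: a ray, as slopes to the right and down, at radius r is drawn at 1 + k1 r^2 times it, then the intrinsics apply), "cam_to_world" (4x4, takes a point from camera to world coordinates). Camera axes: x right, y down, z forward; pixel columns grow to the right and rows downward; lengths in m; the calibration is good to about 2 mm. A picture is of the moment at which its call begins. calibration takes no time and is no camera call.
- ctrl.hand_in(): hands the job in; it is judged then, once.
The state is a dict: "time_s": time; "joint_pos": joint angles; "qvel": joint speeds; "effort": joint torques, N m; "ee_pos": TCP position; "orientation": TCP orientation; "force": force on the tool from outside, world axes, zero at the start; "wrist_torque": the same for the moment, N m; "finger_gap": finger opening in m; "finger_force": force on a finger pad.
Only numpy, scipy, OpenCV 4.12 (cv2) and the standard library are available. Lean on these libraries where they do the work, as an engineer would, in place of code of your own. Each camera call takes 0.05 s, during which the arm holds its last target. There are 200 camera calls.

## Working session

There is one attempt and no reset: what is moved stays moved. The work goes in short steps, Python scripts to look and compute and a tool call to move; the robot and the scene stay as the last step left them, time stands still between calls to the robot, and variables do not carry over. Pictures are saved under pics/ and viewed, at most 10 in all, crops included, and the job is handed in when it is done.

Besides the shell and the picture viewer there is one more tool, called after "Emit:" as name([rows], argument=value, ...), one row to a line, values as JSON. apply_moves: Moves the arm, as the interface text tells. Its arguments: {"type":"object","properties":{"commands":{"type":"array"},"force":{"type":"number"}},"required":["commands"]}

```bash
mkdir -p pics; ls; python3 - <<'E'
from plant import ctrl
import cv2
for n in("side","top"):
    cv2.imwrite(f"pics/{n}0.png",ctrl.get_image(n)); c=ctrl.calibration(n); print(n,c)
s=ctrl.read_state(); print(s)
E
```

```text
pics
side {'fx': 390.4348225821256, 'fy': 390.4348225821256, 'cx': 318.61095889331165, 'cy': 203.81927627063612, 'k1': -0.0392754262306548, 'cam_to_world': array([[-0.86556254, -0.26332532,  0.42598271, -0.04327952],
       [-0.50068879,  0.43702488, -0.74720813,  0.89564032],
       [ 0.01059378, -0.86004014, -0.5101164 ,  0.81485901],
       [ 0.        ,  0.        ,  0.        ,  1.        ]])}
top {'fx': 496.72622872733217, 'fy': 496.72622872733217, 'cx': 320.4836341712731, 'cy': 201.83664862505177, 'k1': 0.027798231586149795, 'cam_to_world': array([[-0.01943203, -0.98417695,  0.17611966,  0.26984126],
       [-0.99973665,  0.0169759 , -0.01544191, -0.01866115],
       [ 0.01220778, -0.17637334, -0.98424764,  1.59786225],
       [ 0.        ,  0.        ,  0.        ,  1.        ]])}
{'time_s': 0.1, 'joint_pos': array([ 71.14890264,  39.5298225 , -11.14356139,  89.7370864 ,
         9.01402019,  51.70895185, -12.32314456]), 'qvel': array([ 0.05373865, -0.20212686, -0.07784137, -0.12577614,  0.05985292,
        0.058393  , -0.01517241]), 'effort': array([-2.63102353e-03, -5.28495347e+01, -1.27125174e+00, -1.53837222e+01,
       -5.25355933e-02,  2.00246133e-03,  5.37522521e-05]), 'ee_pos': array([ 0.22156114, -0.58382144,  0.23798227]), 'orientation': array([-1.79906383e+02,  8.66301757e-03,  2.07926392e+01]), 'force': array([ 0.52648856, -0.71263326,  0.43340651]), 'wrist_torque': array([ 0.04786618,  0.02530272, -0.0230354 ]), 'finger_force': 0.0, 'finger_gap': 0.08811900926837979}
```

View pics/side0.png

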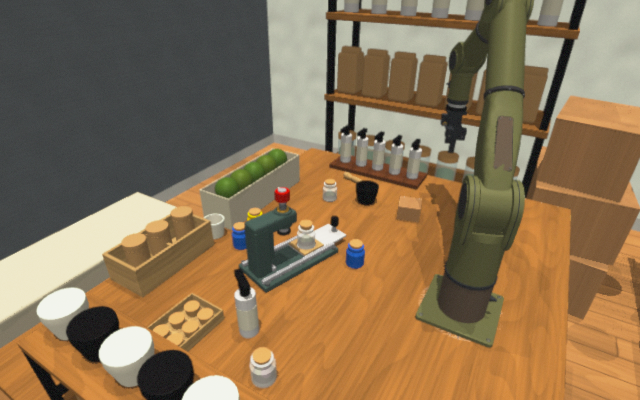

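View pics/top0.png

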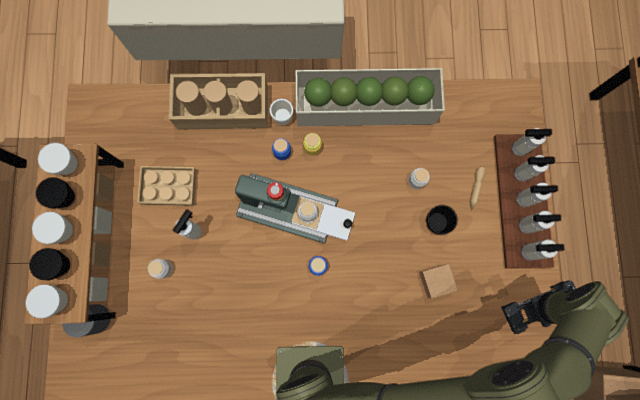

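The side view shows the red knob near (282,193), the shuttle grip at (335,222) and the jar at (306,235). In the top view the knob is at (275,190), the jar at (308,211) and the grip at (347,223). The blue look-alike at (318,265) lies beside the press.

```bash
cat > h.py <<'E'
import cv2, numpy as np
from plant import ctrl
def ray(n,u,v):
    c=ctrl.calibration(n); x,y=(u-c["cx"])/c["fx"],(v-c["cy"])/c["fy"]
    p=cv2.undistortPoints(np.array([[[u,v]]],float),np.array([[c["fx"],0,c["cx"]],[0,c["fy"],c["cy"]],[0,0,1]]),np.array([c["k1"],0,0,0]))[0,0]
    T=c["cam_to_world"]; d=T[:3,:3]@np.array([p[0],p[1],1]); return T[:3,3],d/np.linalg.norm(d)
def plane(n,u,v,z):
    o,d=ray(n,u,v); return o+d*(z-o[2])/d[2]
def tri(a,b):
    (o1,d1),(o2,d2)=ray("side",*a),ray("top",*b)
    t=np.linalg.lstsq(np.c_[d1,-d2],o2-o1,rcond=None)[0]
    p,q=o1+t[0]*d1,o2+t[1]*d2; return (p+q)/2,np.linalg.norm(p-q)
def blob(im,mask,roi):
    x0,y0,x1,y1=roi; m=np.zeros_like(mask); m[y0:y1,x0:x1]=mask[y0:y1,x0:x1]
    n,l,s,c=cv2.connectedComponentsWithStats(m.astype(np.uint8)); i=1+np.argmax(s[1:,4]); return c[i],s[i]
def red(im):
    b,g,r=[im[...,k].astype(int) for k in range(3)]; return (r>100)&(g<0.4*r)&(b<0.4*r)
E
python3 - <<'E'
from h import *
S=cv2.imread("pics/side0.png");T=cv2.imread("pics/top0.png")
a,sa=blob(S,red(S),(260,170,310,225));b,sb=blob(T,red(T),(255,170,300,210))
print(a,sa,b,sb,tri(a,b),plane("top",*b,.262))
dk=lambda im:im.max(2)<60
a,sa=blob(S,dk(S),(325,210,345,236));b,sb=blob(T,dk(T),(338,214,356,232))
print(a,sa,b,sb,tri(a,b),plane("top",*b,.08))
# green base hull minAreaRect
g=(T[...,1].astype(int)>T[...,2]+5)&(T.max(2)<110)
m=np.zeros_like(g);m[160:250,225:345]=g[160:250,225:345]
print(cv2.minAreaRect(np.argwhere(m)[:,::-1].astype(np.float32)))
v=np.hstack([cv2.resize(T[165:255,225:365],None,fx=4,fy=4,interpolation=2)])
cv2.imwrite("pics/crop1.png",v)
v=cv2.resize(S[175:295,230:355],None,fx=4.8,fy=4.8,interpolation=2);cv2.imwrite("pics/crop2.png",v)
E
```

```text
[282.01234568 195.84567901] [275 188  15  15 162] [274.84158416 191.2970297 ] [267 183  17  16 101] (array([0.5423928 , 0.08556541, 0.25108546]), np.float64(0.00038744892436373934)) [0.54035663 0.08481466 0.262     ]
[334.33962264 221.0754717 ] [331 217   7  10  53] [347.51020408 223.3877551 ] [344 220   8   8  49] (array([ 0.47438719, -0.12526716,  0.06742136]), np.float64(0.00037208437774030313)) [ 0.47253505 -0.12446253  0.08      ]
((282.65228271484375, 206.28549194335938), (100.65872955322266, 45.08845138549805), 16.927513122558594)
```

View pics/crop1.png

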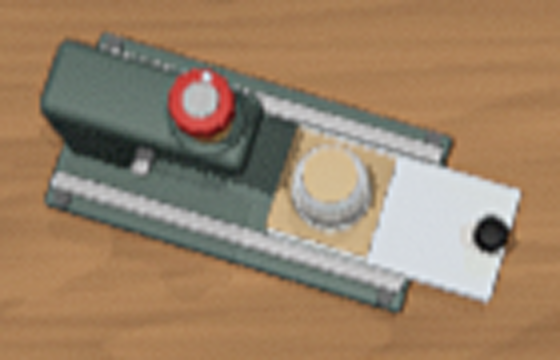

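View pics/crop2.png

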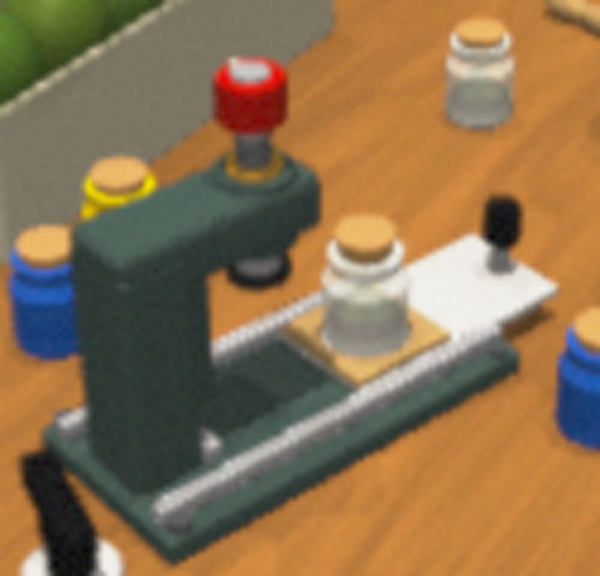

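Grip to knob axis comes out at 0.2206 m, which matches 130 + 90 mm. The shuttle is therefore fully out, with press +y at 72.2°. I'll rotate, close the fingers and move behind the grip.

Emit:
apply_moves([
  [1,[0,0,0],[0,0,-0.112]],
  [1,[0,0,0],[0,0,-0.112]],
  [1,[0,0,0],[0,0,-0.112]],
  [1,[0,0,0],[0,0,-0.112]],
  [1,[0,0,0],[0,0,-0.112]],
  [1,[0,0,0],[0,0,-0.112]],
  [1,[0,0,0],[0,0,-0.112]],
  [1,[0,0,0],[0,0,-0.112]],
  [1,[20,5,0],[0,0,0]],
  [1,[30,7,0],[0,0,0]],
  [1,[30,7,0],[0,0,0]],
  [1,[30,7,0],[0,0,0]],
  [1,[30,7,0],[0,0,0]],
  [1,[30,7,0],[0,0,0]],
  [1,[30,7,0],[0,0,0]],
  [1,[30,7,0],[0,0,0]],
  [1,[30,7,0],[0,0,0]],
  [1,[30,7,0],[0,0,0]],
  [1,[20,4,0],[0,0,0]],
  [1,[10,2,0],[0,0,0]],
], force=40)

```text
time_s: 1.77
ee_pos: [0.3921, -0.2993, 0.2388]
orientation: [180.0, -0.1, 72.4]
force: [0.1, 0.6, -0.2]
finger_gap: 0.0005
finger_force: 0.0
```

Emit:
apply_moves([
  [1,[25,5,0],[0,0,0]],
  [1,[30,6,0],[0,0,0]],
  [1,[30,6,0],[0,0,0]],
  [1,[30,6,0],[0,0,0]],
  [1,[16,2,10],[0,0,0]],
  [1,[0,0,25],[0,0,0]],
  [1,[0,0,25],[0,0,0]],
  [1,[0,0,25],[0,0,0]],
  [1,[0,0,25],[0,0,0]],
  [1,[0,0,25],[0,0,0]],
  [1,[0,0,25],[0,0,0]],
  [1,[0,0,15],[0,0,0]],
  [1,[0,0,8],[0,0,0]],
  [1,[0,0,0],[0,0,0]],
])

```text
time_s: 2.93
ee_pos: [0.4535, -0.1859, 0.0542]
orientation: [-179.8, 0.1, 72.1]
force: [-0.0, 0.1, 0.7]
finger_gap: 0.0003
finger_force: 0.0
```

```bash
python3 - <<'E'
from h import *
S=ctrl.get_image("side");T=ctrl.get_image("top")
v=np.vstack([cv2.resize(T[150:290,230:430],None,fx=2.,fy=2.,interpolation=2),cv2.resize(S[150:290,230:430],None,fx=2,fy=2,interpolation=2)])
cv2.imwrite("pics/p3.png",v); s=ctrl.read_state(); print(s["joint_pos"],s["ee_pos"])
E
```

```text
[ 22.53608486  48.49370857  -9.28722781 120.02191594  30.77165844
  13.71737556 -31.60136404] [ 0.45458332 -0.18602387  0.05599107]
```

View pics/p3.png

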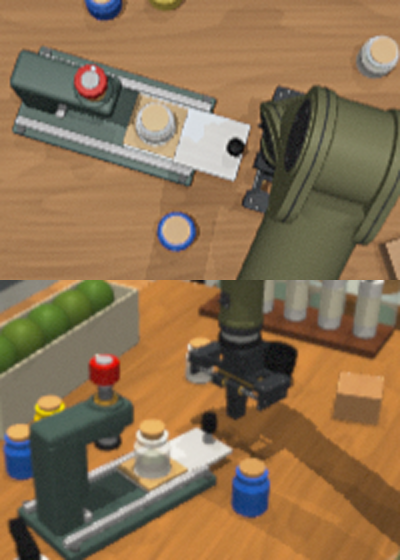

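The closed fingers stand in front of the grip (crop pixel (235,148)), lined up to within 1 mm and clear of the pot and the blue jar. Next I push.

Emit:
apply_moves([
  [1,[10,0,0],[0,0,0]],
  [1,[15,0,0],[0,0,0]],
  [1,[8,0,0],[0,0,0]],
  [1,[3,0,0],[0,0,0]],
  [1,[3,0,0],[0,0,0]],
  [1,[3,0,0],[0,0,0]],
  [1,[4,0,0],[0,0,0]],
  [1,[5,0,0],[0,0,0]],
  [1,[6,0,0],[0,0,0]],
  [1,[7,0,0],[0,0,0]],
  [1,[7,0,0],[0,0,0]],
  [1,[7,0,0],[0,0,0]],
  [1,[7,0,0],[0,0,0]],
  [1,[7,0,0],[0,0,0]],
  [1,[6,0,0],[0,0,0]],
  [1,[5,0,0],[0,0,0]],
  [1,[5,0,0],[0,0,0]],
  [1,[4,0,0],[0,0,0]],
  [1,[4,0,0],[0,0,0]],
  [1,[3,0,0],[0,0,0]],
])

```text
time_s: 4.7
ee_pos: [0.4912, -0.0718, 0.0557]
orientation: [180.0, -0.0, 72.1]
force: [1.3, -1.7, 0.7]
finger_gap: 0.0003
finger_force: 1.1
```

Emit:
apply_moves([
  [1,[2,0,0],[0,0,0]],
  [1,[2,0,0],[0,0,0]],
  [1,[0,0,0],[0,0,0]],
])

```text
time_s: 4.95
ee_pos: [0.4923, -0.0678, 0.0557]
orientation: [-180.0, -0.0, 72.2]
force: [0.4, -0.1, -0.3]
finger_gap: 0.0004
finger_force: 0.1
```

Emit:
apply_moves([
  [1,[2,0,0],[0,0,0]],
  [1,[2,0,0],[0,0,0]],
  [1,[1,0,0],[0,0,0]],
  [1,[1,0,0],[0,0,0]],
  [1,[1,0,0],[0,0,0]],
])

```text
time_s: 5.37
ee_pos: [0.4941, -0.0618, 0.0557]
orientation: [-180.0, 0.0, 72.1]
force: [0.0, -3.1, 1.0]
finger_gap: 0.0005
finger_force: 1.1
```

Emit:
apply_moves([
  [1,[1,0,0],[0,0,0]],
  [1,[1,0,0],[0,0,0]],
])

```text
time_s: 5.53
ee_pos: [0.4947, -0.0599, 0.0557]
orientation: [-180.0, 0.0, 72.1]
force: [-0.8, -4.1, 0.6]
finger_gap: 0.0006
finger_force: 2.4
```

Emit:
apply_moves([
  [1,[1,0,0],[0,0,0]],
  [1,[1,0,0],[0,0,0]],
])

```text
time_s: 5.7
ee_pos: [0.4947, -0.0598, 0.0557]
orientation: [-179.9, 0.2, 72.0]
force: [-1.2, -7.5, 0.9]
finger_gap: 0.0004
finger_force: 3.8
```

Emit:
apply_moves([
  [1,[1,0,0],[0,0,0]],
  [1,[0.5,0,0],[0,0,0]],
  [1,[0,0,0],[0,0,0]],
])

```text
time_s: 5.95
ee_pos: [0.4947, -0.0598, 0.0557]
orientation: [-179.9, 0.3, 71.9]
force: [-1.5, -8.6, 1.1]
finger_gap: 0.0004
finger_force: 4.3
```

The shuttle is solid against its stop, and the implied jar axis (0.5415, 0.0859) agrees with the knob's. I retreat, rise and go over the knob.

Emit:
apply_moves([
  [1,[-15,0,0],[0,0,0]],
  [1,[-25,0,0],[0,0,0]],
  [1,[-15,0,-10],[0,0,0]],
  [1,[0,0,-30],[0,0,0]],
  [1,[0,0,-35],[0,0,0]],
  [1,[0,0,-35],[0,0,0]],
  [1,[0,0,-35],[0,0,0]],
  [1,[0,0,-35],[0,0,0]],
  [1,[0,0,-35],[0,0,0]],
  [1,[0,0,-30],[0,0,0]],
  [0,[20,0,-10],[0,0,0]],
  [0,[30,0,0],[0,0,0]],
  [0,[30,0,0],[0,0,0]],
  [0,[30,0,0],[0,0,0]],
  [0,[30,0,0],[0,0,0]],
  [0,[30,0,0],[0,0,0]],
  [0,[20,0,0],[0,0,0]],
  [0,[10,0,0],[0,0,0]],
  [0,[0,0,0],[0,0,0]],
])

```text
time_s: 7.53
ee_pos: [0.5406, 0.0849, 0.3107]
orientation: [-180.0, -0.1, 72.4]
force: [0.7, 0.3, 0.5]
finger_gap: 0.0584
finger_force: 0.0
```

```bash
python3 - <<'E'
from plant import ctrl
s=ctrl.read_state();print(s["joint_pos"],s["ee_pos"],s["orientation"])
E
```

```text
[  1.61598007  29.87599467 -24.71029182  97.37264089  14.42910133
  55.86157037 -45.91660463] [0.54059078 0.08494334 0.31066701] [-1.79979292e+02 -1.31105974e-01  7.24228846e+01]
```

Emit:
apply_moves([
  [0,[0,0,0],[0,0,-0.12]],
  [0,[0,0,0],[0,0,-0.12]],
  [0,[0,0,0],[0,0,-0.12]],
  [0,[0,0,0],[0,0,-0.12]],
  [0,[0,0,0],[0,0,-0.12]],
  [0,[0,0,0],[0,0,-0.12]],
  [0,[0,0,0],[0,0,-0.12]],
  [0,[0,0,0],[0,0,-0.12]],
  [0,[0,0,0],[0,0,-0.12]],
  [0,[0,0,0],[0,0,-0.12]],
  [0,[0,0,0],[0,0,-0.12]],
  [0,[0,0,0],[0,0,-0.12]],
  [0,[0,0,0],[0,0,-0.12]],
  [0,[0,0,0],[0,0,0]],
])

```text
time_s: 8.7
ee_pos: [0.5402, 0.0792, 0.3102]
orientation: [-179.9, -0.0, 161.6]
force: [0.3, 0.3, 0.7]
finger_gap: 0.0879
finger_force: 0.0
```

```bash
python3 - <<'E'
from h import *
S=ctrl.get_image("side");T=ctrl.get_image("top")
v=np.hstack([cv2.resize(S[170:290,220:345],None,fx=4,fy=4,interpolation=2)])
cv2.imwrite("pics/p4.png",v)
a,sa=blob(S,red(S),(260,170,310,225));print(a,sa,plane("side",*a,.2545))
s=ctrl.read_state();print(s["joint_pos"],s["ee_pos"],s["orientation"],s["wrist_torque"])
E
```

```text
[281.84415584 196.02597403] [275 189  15  14 154] [0.53845084 0.09156773 0.2545    ]
[ 15.72212226  34.89021561 -49.44630091  96.8007039   29.44519483
  62.25889401  28.39985992] [0.54032836 0.0798978  0.31046231] [-1.79939442e+02 -1.49708376e-02  1.61214758e+02] [ 0.02132252 -0.1336574   0.00998655]
```

View pics/p4.png

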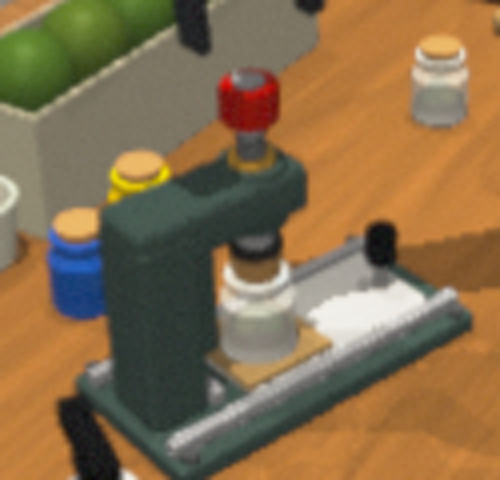

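The jar with its cork stands under the pad, the shuttle is home and the knob is free (crop (250,98)). Clockwise lowers joint 7, so I turn a little more anticlockwise first to leave a longer stroke.

Emit:
apply_moves([
  [0,[0,0,0],[0,0,-0.06]],
  [0,[0,0,0],[0,0,-0.06]],
  [0,[0,0,0],[0,0,-0.06]],
  [0,[0,0,0],[0,0,-0.06]],
  [0,[0,0,0],[0,0,-0.06]],
  [0,[0,0,0],[0,0,-0.06]],
  [0,[0,0,0],[0,0,-0.06]],
  [0,[0,0,0],[0,0,-0.06]],
  [0,[0,0,0],[0,0,-0.06]],
  [0,[0,0,0],[0,0,-0.06]],
  [0,[0,0,0],[0,0,0]],
  [0,[0,0,0],[0,0,0]],
])

```text
time_s: 9.8
ee_pos: [0.5405, 0.0809, 0.3106]
orientation: [-180.0, -0.0, -164.3]
force: [0.4, -0.8, -0.2]
finger_gap: 0.0884
finger_force: 0.0
```

```bash
cat > st.py <<'E'
from plant import ctrl
import numpy as np
np.set_printoptions(precision=4,suppress=True)
s=ctrl.read_state()
for k in("joint_pos","ee_pos","orientation","force","wrist_torque","finger_gap","finger_force"):print(k,s[k])
y=np.radians(s["orientation"][2]); d=np.array([.5413,.0854])-s["ee_pos"][:2]
print("tool dx dy mm to knob",1000*(d@[np.cos(y),np.sin(y)]),1000*(d@[np.sin(y),-np.cos(y)]))
E
python3 st.py
```

```text
joint_pos [ 19.8955  37.9823 -58.8326  96.5626  35.2089  66.0476  57.0493]
ee_pos [0.5405 0.0809 0.3106]
orientation [-179.9713   -0.0204 -164.3447]
force [ 0.4265 -0.7804 -0.1755]
wrist_torque [ 0.1245 -0.147   0.0554]
finger_gap 0.08844414597927532
finger_force 0.0
tool dx dy mm to knob -1.9856670826823817 4.067071843906501
```

Emit:
apply_moves([
  [0,[-2,4,0],[0,0,0]],
  [0,[0,0,10],[0,0,0]],
  [0,[0,0,15],[0,0,0]],
  [0,[0,0,15],[0,0,0]],
  [0,[0,0,13],[0,0,0]],
  [0,[0,0,10],[0,0,0]],
  [0,[0,0,5],[0,0,0]],
  [0,[0,0,0],[0,0,0]],
  [0.35,[0,0,0],[0,0,0]],
  [0.45,[0,0,0],[0,0,0]],
  [0.45,[0,0,0],[0,0,0]],
  [0.45,[0,0,0],[0,0,0]],
], force=5)

```text
time_s: 10.8
ee_pos: [0.5417, 0.086, 0.2433]
orientation: [-180.0, 0.1, -164.1]
force: [-0.1, -0.2, -0.9]
finger_gap: 0.0634
finger_force: 0.0
```

```bash
python3 st.py
```

```text
joint_pos [ 17.4723  42.2679 -55.5772 101.5514  40.5852  58.5713  52.1191]
ee_pos [0.5417 0.086  0.2433]
orientation [-179.9943    0.0672 -164.1277]
force [-0.1411 -0.2322 -0.9049]
wrist_torque [ 0.0833 -0.1179 -0.0114]
finger_gap 0.0634446157020168
finger_force 0.0
tool dx dy mm to knob 0.5978457252774042 -0.4943111684380952
```

Emit:
apply_moves([
  [1,[0,0,0],[0,0,0]],
  [1,[0,0,0],[0,0,0]],
  [1,[0,0,0],[0,0,0]],
  [1,[0,0,0],[0,0,0]],
  [1,[0,0,0],[0,0,0]],
  [1,[0,0,0],[0,0,0]],
], force=15)

```text
time_s: 11.3
ee_pos: [0.5418, 0.0849, 0.2428]
orientation: [-179.9, 0.0, -164.2]
force: [0.2, -4.5, 3.1]
finger_gap: 0.0436
finger_force: 15.0
```

```bash
python3 st.py
```

```text
joint_pos [ 17.4905  42.2888 -55.5034 101.5631  40.6328  58.6116  52.118 ]
ee_pos [0.5418 0.0849 0.2428]
orientation [-179.9052    0.0061 -164.1702]
force [ 0.2358 -4.5165  3.1165]
wrist_torque [-0.6895 -0.3086  0.0637]
finger_gap 0.043611699854387426
finger_force 14.999343152157962
tool dx dy mm to knob 0.3059397349608769 0.5786685132270475
```

Emit:
apply_moves([
  [1,[0,-1,0],[0,0,0]],
  [1,[0,0,0],[0,0,0]],
  [1,[0,0,0.14],[0,0,0.03]],
  [1,[0,0,0.29],[0,0,0.06]],
  [1,[0,0,0.29],[0,0,0.06]],
  [1,[0,0,0.29],[0,0,0.06]],
  [1,[0,0,0.29],[0,0,0.06]],
  [1,[0,0,0.29],[0,0,0.06]],
], force=40)

```text
time_s: 11.97
ee_pos: [0.5417, 0.0853, 0.2412]
orientation: [180.0, 0.0, 176.8]
force: [0.5, -1.3, 2.3]
finger_gap: 0.0428
finger_force: 40.0
```

```bash
python3 st.py
```

```text
joint_pos [ 15.2278  40.6795 -50.5007 101.78    37.396   55.8575  36.2424]
ee_pos [0.5417 0.0853 0.2412]
orientation [179.9649   0.0171 176.8313]
force [ 0.5316 -1.2503  2.2978]
wrist_torque [-0.3073 -0.1977 -0.0267]
finger_gap 0.04278915997806321
finger_force 39.996087066829205
tool dx dy mm to knob 0.42885906180037703 0.0513562235578448
```

Emit:
apply_moves([
  [1,[0,0,0.29],[0,0,0.06]],
  [1,[0,0,0.29],[0,0,0.06]],
  [1,[0,0,0.29],[0,0,0.06]],
  [1,[0,0,0.29],[0,0,0.06]],
  [1,[0,0,0.29],[0,0,0.06]],
])

```text
time_s: 12.38
ee_pos: [0.5418, 0.0857, 0.2398]
orientation: [179.9, 0.0, 159.7]
force: [0.7, 0.2, 2.0]
finger_gap: 0.0432
finger_force: 40.0
```

```bash
python3 st.py | grep -v joint
```

```text
ee_pos [0.5418 0.0857 0.2398]
orientation [179.9199   0.0085 159.6581]
force [0.6812 0.2404 2.0183]
wrist_torque [-0.2471 -0.2607  0.0298]
finger_gap 0.04315192993980848
finger_force 39.996004197746515
tool dx dy mm to knob 0.3664654991345755 -0.496816562559671
```

Emit:
apply_moves([
  [1,[0,0,0.29],[0,0,0.06]],
  [1,[0,0,0.29],[0,0,0.06]],
  [1,[0,0,0.29],[0,0,0.06]],
  [1,[0,0,0.29],[0,0,0.06]],
])

```text
time_s: 12.72
ee_pos: [0.5419, 0.0861, 0.2387]
orientation: [179.9, -0.0, 145.9]
force: [0.5, 0.3, 1.0]
finger_gap: 0.0432
finger_force: 40.0
```

```bash
python3 st.py | grep -v joint
```

```text
ee_pos [0.5419 0.0861 0.2387]
orientation [179.8851  -0.0126 145.9197]
force [0.492  0.3492 1.0441]
wrist_torque [-0.1143 -0.2938  0.0327]
finger_gap 0.043177939160925785
finger_force 39.9958935007453
tool dx dy mm to knob 0.1649700826513035 -0.9009651553324477
```

Emit:
apply_moves([
  [1,[0,0,0.29],[0,0,0.06]],
  [1,[0,0,0.29],[0,0,0.06]],
  [1,[0,0,0.29],[0,0,0.06]],
  [1,[0,0,0.29],[0,0,0.06]],
])

```text
time_s: 13.05
ee_pos: [0.5422, 0.0863, 0.2376]
orientation: [179.9, -0.0, 132.2]
force: [2.2, 0.4, 2.0]
finger_gap: 0.043
finger_force: 40.0
```

```bash
python3 st.py | grep -v joint
```

```text
ee_pos [0.5422 0.0863 0.2376]
orientation [179.852   -0.0417 132.172 ]
force [2.2172 0.3842 1.983 ]
wrist_torque [-0.0673 -0.3895  0.0125]
finger_gap 0.04300723623295102
finger_force 39.99605219811201
tool dx dy mm to knob -0.08696108720771792 -1.2526911115987036
```

Emit:
apply_moves([
  [1,[0,0,0.24],[0,0,0.05]],
  [1,[0,0,0.24],[0,0,0.05]],
  [1,[0,0,0.24],[0,0,0.05]],
  [1,[0,0,0.24],[0,0,0.05]],
])

```text
time_s: 13.38
ee_pos: [0.5424, 0.0865, 0.2366]
orientation: [179.8, -0.1, 120.7]
force: [2.2, 0.8, 0.6]
finger_gap: 0.0431
finger_force: 40.0
```

```bash
python3 st.py | grep -v joint
```

```text
ee_pos [0.5424 0.0865 0.2366]
orientation [179.8299  -0.0705 120.7491]
force [2.1748 0.8478 0.5606]
wrist_torque [-0.0101 -0.3882  0.0478]
finger_gap 0.04310765119219736
finger_force 39.996541533619165
tool dx dy mm to knob -0.35020228286971344 -1.4886504918654484
```

Emit:
apply_moves([
  [1,[0,0,0.24],[0,0,0.05]],
  [1,[0,0,0.24],[0,0,0.05]],
  [1,[0,0,0.24],[0,0,0.05]],
  [1,[0,0,0.24],[0,0,0.05]],
])

```text
time_s: 13.72
ee_pos: [0.5426, 0.0866, 0.2357]
orientation: [179.8, -0.1, 109.3]
force: [2.3, 0.3, -0.6]
finger_gap: 0.0429
finger_force: 40.0
```

```bash
python3 st.py | grep -v joint
```

```text
ee_pos [0.5426 0.0866 0.2357]
orientation [179.8187  -0.1055 109.2887]
force [ 2.2863  0.2803 -0.5829]
wrist_torque [ 0.0139 -0.5336 -0.0395]
finger_gap 0.042899450811768665
finger_force 39.99674739316106
tool dx dy mm to knob -0.6470327643075542 -1.6384212918537522
```

Emit:
apply_moves([
  [1,[0,0,0.24],[0,0,0.05]],
  [1,[0,0,0.24],[0,0,0.05]],
  [1,[0,0,0.24],[0,0,0.05]],
  [1,[0,0,0.24],[0,0,0.05]],
])

```text
time_s: 14.05
ee_pos: [0.5429, 0.0867, 0.2348]
orientation: [179.8, -0.1, 97.9]
force: [3.2, 0.6, 0.3]
finger_gap: 0.0432
finger_force: 40.0
```

```bash
python3 st.py
```

```text
joint_pos [  3.2168  35.8504 -28.1823 102.7439  22.2017  46.74   -27.9378]
ee_pos [0.5429 0.0867 0.2348]
orientation [179.8033  -0.1295  97.8833]
force [3.2131 0.6181 0.2999]
wrist_torque [-0.0222 -0.5082  0.3154]
finger_gap 0.04321549166293539
finger_force 39.99706199392676
tool dx dy mm to knob -1.0282692517584977 -1.7515662911903576
```

Emit:
apply_moves([
  [1,[0,0,0.24],[0,0,0.05]],
  [1,[0,0,0.24],[0,0,0.05]],
  [1,[0,0,0.24],[0,0,0.05]],
])

```text
time_s: 14.3
ee_pos: [0.5431, 0.0866, 0.2341]
orientation: [179.8, -0.2, 89.3]
force: [2.7, -0.3, 0.6]
finger_gap: 0.043
finger_force: 40.0
```

```bash
python3 st.py|egrep "ee|ori|for|tor"
```

```text
ee_pos [0.5431 0.0866 0.2341]
orientation [179.8044  -0.159   89.2827]
force [ 2.7258 -0.3022  0.5941]
wrist_torque [ 0.0189 -0.6177  0.2744]
finger_force 39.99708753079176
```

Emit:
apply_moves([
  [1,[0,0,0.24],[0,0,0.05]],
  [1,[0,0,0.24],[0,0,0.05]],
  [1,[0,0,0.24],[0,0,0.05]],
])

```text
time_s: 14.55
ee_pos: [0.5433, 0.0866, 0.2334]
orientation: [179.8, -0.2, 80.7]
force: [3.7, 0.1, 0.3]
finger_gap: 0.0432
finger_force: 40.0
```

```bash
python3 st.py|egrep "ee|ori|for|tor"
```

```text
ee_pos [0.5433 0.0866 0.2334]
orientation [179.8044  -0.1904  80.6889]
force [3.7261 0.0712 0.2569]
wrist_torque [-0.0377 -0.7523  0.2577]
finger_force 39.997056405991316
```

Emit:
apply_moves([
  [1,[0,0.4,0.24],[0,0,0.05]],
  [1,[0,0.4,0.24],[0,0,0.05]],
  [1,[0,0,0.24],[0,0,0.05]],
  [1,[0,0,0.24],[0,0,0.05]],
])

```text
time_s: 14.88
ee_pos: [0.5436, 0.0865, 0.2324]
orientation: [179.9, -0.2, 69.2]
force: [2.1, 0.5, 1.3]
finger_gap: 0.0432
finger_force: 40.0
```

```bash
python3 st.py|egrep "ee|ori|for|tor"
```

```text
ee_pos [0.5436 0.0865 0.2324]
orientation [179.8891  -0.1983  69.2422]
force [2.1409 0.5023 1.2658]
wrist_torque [ 0.0322 -0.4105  0.1791]
finger_force 39.99654030427337
```

Emit:
apply_moves([
  [1,[0,0,0.24],[0,0,0.05]],
  [1,[0,0,0.24],[0,0,0.05]],
  [1,[0,0,0.24],[0,0,0.05]],
])

```text
time_s: 15.13
ee_pos: [0.5438, 0.0865, 0.2317]
orientation: [179.9, -0.2, 60.6]
force: [2.7, -0.8, 0.5]
finger_gap: 0.0429
finger_force: 40.0
```

```bash
python3 st.py|egrep "ee|ori|for|tor"
```

```text
ee_pos [0.5438 0.0865 0.2317]
orientation [179.9002  -0.2211  60.6428]
force [ 2.6701 -0.7969  0.4564]
wrist_torque [ 0.0153 -0.4929  0.2682]
finger_force 39.99649168923497
```

Emit:
apply_moves([
  [1,[0,0,0.19],[0,0,0.04]],
  [1,[0,0,0.19],[0,0,0.04]],
  [1,[0,0,0.19],[0,0,0.04]],
  [1,[0,0,0.19],[0,0,0.04]],
])

```text
time_s: 15.47
ee_pos: [0.544, 0.0863, 0.2309]
orientation: [179.9, -0.2, 51.5]
force: [3.7, 0.2, 1.2]
finger_gap: 0.043
finger_force: 40.0
```

```bash
python3 st.py|egrep "ee|ori|for|tor"
```

```text
ee_pos [0.544  0.0863 0.2309]
orientation [179.9145  -0.2377  51.4995]
force [3.7002 0.19   1.1833]
wrist_torque [-0.046  -0.6257  0.2627]
finger_force 39.99691687524319
```

Emit:
apply_moves([
  [1,[0,0,0.14],[0,0,0.03]],
  [1,[0,0,0.14],[0,0,0.03]],
])

```text
time_s: 15.63
ee_pos: [0.544, 0.0862, 0.2307]
orientation: [179.9, -0.2, 48.0]
force: [4.4, 1.3, -0.1]
finger_gap: 0.0433
finger_force: 40.0
```

```bash
python3 st.py|egrep "ee|ori|for|tor"
```

```text
ee_pos [0.544  0.0862 0.2307]
orientation [179.9263  -0.2352  48.0376]
force [ 4.3745  1.2568 -0.0647]
wrist_torque [ 0.2594 -0.9236  0.3066]
finger_force 39.99728333204985
```

Emit:
apply_moves([
  [1,[0.5,0.6,0.1],[0,0,0.02]],
  [1,[0,0,0.1],[0,0,0.02]],
])

```text
time_s: 15.8
ee_pos: [0.5441, 0.0861, 0.2305]
orientation: [180.0, -0.2, 45.7]
force: [4.2, 2.2, 1.5]
finger_gap: 0.0431
finger_force: 40.0
```

```bash
python3 st.py|egrep "ee|ori|for|tor"
```

```text
ee_pos [0.5441 0.0861 0.2305]
orientation [179.9925  -0.156   45.7462]
force [4.2323 2.1928 1.4595]
wrist_torque [ 0.4927 -0.8484  0.2691]
finger_force 39.997792448848486
```

Emit:
apply_moves([
  [1,[0,0,0.1],[0,0,0.02]],
  [1,[0,0,0.1],[0,0,0.02]],
])

```text
time_s: 15.97
ee_pos: [0.5441, 0.086, 0.2303]
orientation: [180.0, -0.2, 43.4]
force: [4.5, 2.5, 2.1]
finger_gap: 0.0433
finger_force: 40.0
```

```bash
python3 st.py|egrep "ee|ori|for|tor"
```

```text
ee_pos [0.5441 0.086  0.2303]
orientation [179.9946  -0.1627  43.4333]
force [4.5128 2.4744 2.0779]
wrist_torque [ 0.6471 -0.8825  0.2674]
finger_force 39.99760676175356
```

Emit:
apply_moves([
  [1,[0.4,0.4,0.12],[0,0,0.025]],
  [1,[0.4,0.4,0.12],[0,0,0.025]],
])

```text
time_s: 16.13
ee_pos: [0.5442, 0.0859, 0.23]
orientation: [-179.9, -0.1, 40.5]
force: [1.0, 4.8, 5.0]
finger_gap: 0.043
finger_force: 40.0
```

```bash
python3 st.py|egrep "ee|ori|for|tor"
```

```text
ee_pos [0.5442 0.0859 0.23  ]
orientation [-179.9361   -0.0547   40.5405]
force [1.0115 4.7852 4.9914]
wrist_torque [ 0.8251 -0.1698  0.2593]
finger_force 39.99783815816045
```

Emit:
apply_moves([
  [1,[0,0,0.12],[0,0,0.025]],
  [1,[0,0,0.12],[0,0,0.025]],
])

```text
time_s: 16.3
ee_pos: [0.5443, 0.0859, 0.2298]
orientation: [-179.9, -0.1, 37.7]
force: [2.1, 4.8, 4.8]
finger_gap: 0.0429
finger_force: 40.0
```

```bash
python3 st.py|egrep "ee|ori|for|tor"
```

```text
ee_pos [0.5443 0.0859 0.2298]
orientation [-179.9479   -0.0582   37.6869]
force [2.0569 4.7871 4.7669]
wrist_torque [ 0.849  -0.378   0.3376]
finger_force 39.9981146492064
```

Emit:
apply_moves([
  [1,[0.6,-0.8,0],[0,0,0.025]],
  [1,[0,0,0.1],[0,0,0.025]],
])

```text
time_s: 16.47
ee_pos: [0.5443, 0.0859, 0.2296]
orientation: [180.0, -0.0, 34.8]
force: [2.0, 3.3, 4.6]
finger_gap: 0.0431
finger_force: 40.0
```

```bash
python3 st.py|egrep "ee|ori|for|tor"
```

```text
ee_pos [0.5443 0.0859 0.2296]
orientation [179.9906  -0.0034  34.7951]
force [1.9849 3.2867 4.6402]
wrist_torque [ 0.5328 -0.3334  0.4935]
finger_force 39.99746147543192
```

Emit:
apply_moves([
  [1,[0,0,0.12],[0,0,0.025]],
  [1,[0,0,0.12],[0,0,0.025]],
])

```text
time_s: 16.63
ee_pos: [0.5444, 0.0858, 0.2294]
orientation: [180.0, -0.0, 31.9]
force: [1.8, 1.3, 5.6]
finger_gap: 0.0429
finger_force: 40.0
```

```bash
python3 st.py|egrep "ee|ori|for|tor"
```

```text
ee_pos [0.5444 0.0858 0.2294]
orientation [179.9838  -0.0093  31.9419]
force [1.7707 1.2871 5.5967]
wrist_torque [ 0.483  -0.3726  0.5886]
finger_force 39.9974924325943
```

The torque rose from about 0.27 to 0.49 and then 0.59 N m, so the cork is jammed and the screw is solid. I start unscrewing.

Emit:
apply_moves([
  [1,[0,0,-0.14],[0,0,-0.03]],
  [1,[0,0,-0.24],[0,0,-0.05]],
  [1,[0,0,-0.29],[0,0,-0.06]],
  [1,[0,0,-0.29],[0,0,-0.06]],
  [1,[0,0,-0.29],[0,0,-0.06]],
  [1,[0,0,-0.29],[0,0,-0.06]],
])

```text
time_s: 17.13
ee_pos: [0.5441, 0.0861, 0.2307]
orientation: [-179.9, -0.0, 50.4]
force: [1.7, 3.4, 3.7]
finger_gap: 0.0434
finger_force: 40.0
```

```bash
python3 st.py|egrep "ee|ori|for|tor"
```

```text
ee_pos [0.5441 0.0861 0.2307]
orientation [-179.9469   -0.0089   50.3814]
force [1.7049 3.3808 3.6828]
wrist_torque [ 0.7879 -0.3591 -0.0893]
finger_force 39.99816661700606
```

Emit:
apply_moves([
  [1,[0,0,-0.29],[0,0,-0.06]],
  [1,[0,0,-0.29],[0,0,-0.06]],
  [1,[0,0,-0.29],[0,0,-0.06]],
  [1,[0,0,-0.29],[0,0,-0.06]],
  [1,[0,0,-0.29],[0,0,-0.06]],
])

```text
time_s: 17.55
ee_pos: [0.5437, 0.0863, 0.2321]
orientation: [-179.9, -0.0, 67.6]
force: [0.1, 4.0, 5.0]
finger_gap: 0.0431
finger_force: 40.0
```

```bash
python3 st.py|egrep "ee|ori|for|tor"
```

```text
ee_pos [0.5437 0.0863 0.2321]
orientation [-179.9185   -0.0215   67.5901]
force [0.0995 3.9627 5.0109]
wrist_torque [ 0.7939 -0.2066 -0.1142]
finger_force 39.99855112284422
```

Emit:
apply_moves([
  [1,[0.4,0,-0.29],[0,0,-0.06]],
  [1,[0.4,0,-0.29],[0,0,-0.06]],
  [1,[0,0,-0.29],[0,0,-0.06]],
  [1,[0,0,-0.29],[0,0,-0.06]],
  [1,[0,0,-0.29],[0,0,-0.06]],
  [1,[0,0,-0.29],[0,0,-0.06]],
  [1,[0,0,-0.29],[0,0,-0.06]],
  [1,[0,0,-0.29],[0,0,-0.06]],
  [1,[0,0,-0.29],[0,0,-0.06]],
  [1,[0,0,-0.29],[0,0,-0.06]],
])

```text
time_s: 18.38
ee_pos: [0.543, 0.0865, 0.2349]
orientation: [-179.8, -0.0, 102.0]
force: [-1.9, 3.7, 7.0]
finger_gap: 0.0432
finger_force: 40.0
```

```bash
python3 st.py|egrep "ee|ori|for|tor"
```

```text
ee_pos [0.543  0.0865 0.2349]
orientation [-179.8137   -0.0081  101.9722]
force [-1.8859  3.7133  6.9777]
wrist_torque [ 0.6093  0.238  -0.1272]
finger_force 40.00065039843321
```

Emit:
apply_moves([
  [1,[0,0,-0.29],[0,0,-0.06]],
  [1,[0,0,-0.29],[0,0,-0.06]],
  [1,[0,0,-0.29],[0,0,-0.06]],
  [1,[0,0,-0.29],[0,0,-0.06]],
  [1,[0,0,-0.29],[0,0,-0.06]],
  [1,[0,0,-0.29],[0,0,-0.06]],
  [1,[0,0,-0.29],[0,0,-0.06]],
  [1,[0,0,-0.29],[0,0,-0.06]],
  [1,[0,0,-0.29],[0,0,-0.06]],
  [1,[0,0,-0.29],[0,0,-0.06]],
  [1,[0,0,-0.29],[0,0,-0.06]],
  [1,[0,0,0],[0,0,0]],
])

```text
time_s: 19.38
ee_pos: [0.5422, 0.086, 0.2381]
orientation: [-179.8, -0.1, 139.8]
force: [-4.1, 1.8, 8.7]
finger_gap: 0.043
finger_force: 40.0
```

```bash
python3 st.py
```

```text
joint_pos [  9.9108  38.1994 -40.3259 101.86    30.6087  51.7292   5.7452]
ee_pos [0.5422 0.086  0.2381]
orientation [-179.7561   -0.1492  139.7886]
force [-4.0983  1.7897  8.7184]
wrist_torque [ 0.3626  0.5771 -0.0382]
finger_gap 0.042959580130230435
finger_force 40.00316508114338
tool dx dy mm to knob 0.2589427158268594 -1.0699707187928038
```

Emit:
apply_moves([
  [1,[0.5,0.5,-1],[0,0,0]],
  [1,[0,0,0],[0,0,0]],
  [0,[0,0,0],[0,0,0]],
  [0,[0,0,0],[0,0,0]],
  [0,[0,0,0],[0,0,0]],
  [0,[0,0,0],[0,0,0]],
  [0,[0,0,0],[0,0,0]],
  [0,[0,0,0],[0,0,0]],
  [0,[0,0,0],[0,0,0]],
  [0,[0,0,0],[0,0,0]],
  [0,[0,0,-5],[0,0,0]],
  [0,[0,0,-15],[0,0,0]],
  [0,[0,0,-20],[0,0,0]],
  [0,[0,0,-25],[0,0,0]],
  [0,[0,0,-25],[0,0,0]],
  [0,[0,0,-15],[0,0,0]],
  [0,[0,0,0],[0,0,0]],
])

```text
time_s: 20.8
ee_pos: [0.5462, 0.0884, 0.3479]
orientation: [179.7, 0.2, 139.7]
force: [0.3, -0.2, -0.6]
finger_gap: 0.088
finger_force: 0.0
```

```bash
python3 st.py|egrep "ee|for|gap"; python3 - <<'E'
from h import *
S=ctrl.get_image("side")
cv2.imwrite("pics/p5.png",cv2.resize(S[170:290,220:345],None,fx=4.8,fy=4.8,interpolation=2))
a,sa=blob(S,red(S),(260,160,310,225));print(a,sa)
for z in (.236,.256): print(z,plane("side",*a,z))
E
```

```text
ee_pos [0.5462 0.0884 0.3479]
force [ 0.2928 -0.1573 -0.5658]
finger_gap 0.08798954522443606
finger_force 0.0
[282.01886792 197.28930818] [275 190  15  14 159]
0.236 [0.55284845 0.07105602 0.236     ]
0.256 [0.5322518  0.09954601 0.256     ]
```

View pics/p5.png

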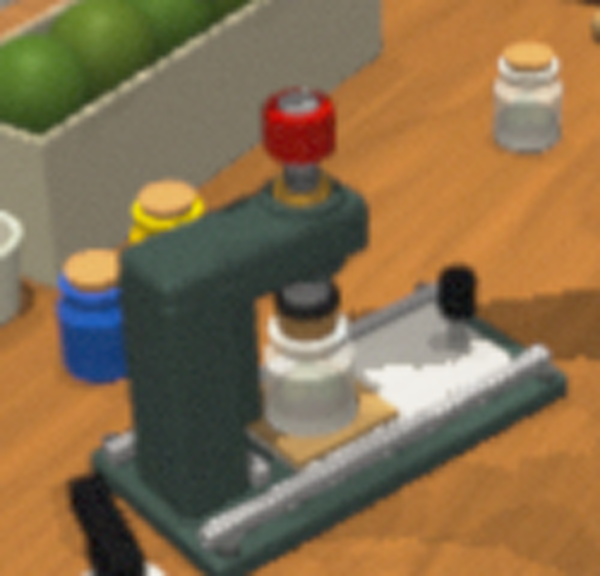

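The final view shows the knob (crop (300,125)) still seated. It is 1.27 px lower than at the start, about 4.3 mm, which matches the 13.4 mm down and about 9 mm up. The jar is upright under the pad and the hand is clear.

```bash
python3 -c "
from plant import ctrl
print(ctrl.hand_in())"
```

```text
the job is handed in; nothing more can be done
None
```

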